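Clear the print bed and uncap a nozzle of unknown thread hand

ROBOT

A 7-joint arm with a two-finger parallel gripper is mounted at the origin on the work surface. World frame = base frame: x ahead of the robot, y to its left, z up, the work surface at z = 0. Lengths are in m, angles in rad, forces in N, time in s.
With the tool pointing down it reaches from about 0.425 to 0.925 m from the base axis. Payload 6.8 kg.
Tool frame: the origin (TCP) lies between the finger pads, 19 mm behind the fingertips; this is the grasp point; z points along the fingers, y is the line along which they close (so a half turn about z gives the same grasp; the last joint's range is limited). The gripper opens to 85 mm and grips with 20 to 120 N. Pads are 22 mm wide; open, the fingers measure 114 mm over their backs; the gripper's body (76 mm by 85 mm) begins 54 mm behind the grasp point. The pads swing forward as they close: fully open they stand 13 mm farther back than shut.
Start: joints at [1.093, 0.477, 0.022, 1.555, -0.011, 1.109, -0.083], TCP at [0.244, -0.629, 0.25] pointing down, gripper open.
Joint ranges: [-2.96, 2.96], [-0.34, 2.1], [-1.41, 1.46], [0.24, 2.44], [-1.37, 4.51], [0.17, 1.92], [-2.96, 2.96]. Speed limits (rad/s): [2.39, 2.39, 3.14, 3.14, 3.14, 3.14, 3.14].

INTERFACE

Orientations are given as a rotation vector (axis times angle).
In Python, from bench import r gives the robot as it stands. The module is installed in compiled form; this text tells all that it offers.
- The arm moves only by the shell command python3 -m crank 'ROWS' [FORCE]. ROWS is JSON, a list of rows, each a list of 5 numbers: the shift along the world's x, y, z in units of 200 mm (1.0 is 200 mm), then the turn about the world's z in units of 45 degrees (1.0 is 45 degrees), then the opening, from -1 (shut) to 1 (fully open). In form: [[dx, dy, dz, turn, jaw], ...]. A call has 1 to 8 rows; each row shifts and turns the commanded pose from where the row before left it; what a row does not reach is not made up. A row lasts 1/12 s, in which the tool goes at most 41.7 mm and 7.16 degrees, less where a joint would pass 70% of its speed; a pose out of reach is approached as far as the arm can. A call with a number of a shift or a turn outside -1 to 1 is refused whole. A call with a gripper value outside its range is refused whole. The fingers move at their own pace and stop on an object; FORCE is the grip in N (left out, the last holds). Time passes only in rows, so rows that do not move let the fingers close. It gives the time, the measured TCP pose, the force, the opening and the grip force at its end, in the units of the state.
- r.get_obs(): the state, without advancing time (a new reading comes with each control period).
- r.grab_frame(name): name is "side" or "top" or "wrist"; returns the picture (480x640x3 uint8, blue, green, red); there is no depth.
- r.camera_model(name): a dict with "fx", "fy", "cx", "cy" (pixels), "R" (3x3) and "t" (3): a world point X has camera coordinates R X + t. Camera axes: x right, y down, z forward; pixel columns grow to the right and rows downward; lengths in m; the calibration is good to about 2 mm. A picture is of the moment at which its call begins: read the wrist's pose just before it. camera_model takes no time and is no camera call; for the wrist camera it gives the pose at the moment of the call.
- r.hand_in(): hands the job in; it is judged then, once.
The state is a dict: "clock": time; "joints": joint angles; "qvel": joint speeds; "tau": joint torques, N m; "tcp_pos": TCP position; "orientation": TCP orientation; "contact_force": force on the tool from outside, world axes, zero at the start; "moment": the same for the moment, N m; "grip_width": finger opening in m; "gripper_force": force on a finger pad.
Only numpy, scipy, OpenCV 4.12 (cv2) and the standard library are available. Lean on these libraries where they do the work, as an engineer would, in place of code of your own. Each camera call takes 0.05 s, during which the arm holds its last target. There are 200 camera calls.

TASK

First sweep the three broken white rack pieces off the print bed into the yellow chip tray along its edge, pushing them with the scraper block and never with the fingers, and stand the scraper back on its rubber pad. Then take the blue cap off its hot-end: it is a quarter-turn (bayonet) cap that may be left- or right-handed, so try turning it both ways until you find the way that frees it. Finish holding the blue cap upright and still in the gripper, lifted at least 50 mm above its seat, and leave the orange cap and everything else alone.

Things in the scene. Friction and masses are not known exactly. Their poses are not given: they have to be found in the camera images.
- bed: fixed print bed, 170 (x) x 160 (y) mm, dark green glass top 30 mm above the table; origin at the centre of its underside, on the table. A yellow chip tray (66 mm in x, 180 mm in y, floor 4 mm and walls 22 mm above the table) adjoins its +x edge, so it reaches from x = 85 to 151 mm in the bed frame; sweep along +x
- chip1: loose white broken piece of gear rack, 24 x 12 mm, 11 mm tall, origin at the centre of its underside; lies on the bed within 50 mm in x and 30 mm in y of the bed's centre, at any yaw
- chip2: another such piece
- chip3: another such piece
- scraper: scraper block, 140 g: red foot 30 (x) x 110 (y) x 16 mm tall with a steel edge, and on it a black handle 18 mm thick (x), 70 mm long (y), from 16 to 51 mm above the underside; origin at the centre of the underside. Pushes along its own x (both faces are alike). Grip the handle across its 18 mm, fingertips above the foot
- pad: fixed black rubber pad, 60 (x) x 140 (y) mm, 3 mm thick, origin at the centre of its underside; the scraper starts on it, lengthwise along y, and goes back on it (its centre within 30 mm in x and 40 mm in y of the pad's)
- dock: fixed aluminium dock, 110 (x) x 270 (y) mm, with two white hot-end modules 76 x 70 mm, tops 80 mm above the table, centred at y = +70 and -70 mm in the dock frame; origin at the centre of the underside, on the table. On each module is a neck under a cap, one cap blue, one orange, either way round
- cap_blue: the round ribbed blue cap to take off, on one of the two modules: 48 mm diameter, 38 mm tall, 50 g; origin at the centre of its underside (81 mm above the table when seated), z up; a white mark on top points along its x. Three inner bayonet tabs lock it to its neck. Which way it opens (clockwise or anticlockwise from above) differs from start to start and cannot be seen
- cap_blue_grip (a point): point on the blue cap's axis, 28 mm above its underside: TCP height for the grasp. Locked, the cap turns at most some 16 degrees the wrong way before a stop, where a round grip slips. The right way it turns about 60 degrees to an end stop without rising, and there lifts straight off (free from about 40 degrees)
- cap_orange: the same cap in orange on the other module: leave it in place
- spool: bystander, leave alone: grey spool of green filament lying flat, 120 mm wide, 38 mm tall, origin at the underside's centre
- bottle: bystander, leave alone: clear bottle with black cap, 44 mm wide, 120 mm tall, origin at the underside's centre
- gear: bystander, leave alone: white printed gear, 55 mm wide, 12 mm tall, origin at the underside's centre
- driver: bystander, leave alone: screwdriver, 170 mm long, lying on the table
- cup: bystander, leave alone: black open cup, 70 mm wide, 70 mm tall, origin at the underside's centre
Mind the look-alikes: they are no part of the job. Several things have the shape of the cap_blue; the one meant has the colours described above. What is shaped like the scraper but turquoise is not meant.

How it is judged:
By the outcome, as a careful person would: the job done as asked, in the order asked, and still so for the second after the job is handed in, while the arm keeps its last pose, push and grip.
It also fails if it takes over 54 s, if anything falls off the work surface, if the arm or the gripper's body presses on something with over 40 N, if the wrist force passes 120 N, or if a joint passes its speed limit or range.

## Working session

There is one attempt and no reset: what is moved stays moved. The work goes in short steps, Python scripts to look and compute and a shell command to move; the robot and the scene stay as the last step left them, time stands still between calls to the robot, and variables do not carry over. Pictures are saved under pics/ and viewed, at most 14 in all, crops included, and the job is handed in when it is done.

```bash
mkdir -p pics; ls; python3 - <<'E'
from bench import r
import cv2,json
for n in("top","side"):
    f=r.grab_frame(n); cv2.imwrite(f"pics/{n}0.png",f)
    c=r.camera_model(n); print(n,{k:(v if not hasattr(v,'round') else v.round(4) if hasattr(v,'tolist') else round(v,4)) for k,v in c.items()})
o=r.get_obs(); print(o)
E
```

```text
pics
top {'fx': 463.7633564247744, 'fy': 463.7633564247744, 'cx': 319.0505915409325, 'cy': 239.66381872449938, 'R': array([[ 0.0131, -0.9996, -0.0262],
       [-0.9936, -0.0101, -0.1123],
       [ 0.112 ,  0.0275, -0.9933]]), 't': array([0.0333, 0.5633, 1.0705])}
side {'fx': 495.44739671054265, 'fy': 495.44739671054265, 'cx': 315.0889903383939, 'cy': 239.12063050611576, 'R': array([[ 9.875e-01, -1.578e-01,  9.000e-04],
       [-1.064e-01, -6.702e-01, -7.345e-01],
       [ 1.166e-01,  7.252e-01, -6.786e-01]]), 't': array([-0.5423,  0.1256,  0.9888])}
{'clock': 0.1, 'joints': array([ 1.09291658,  0.47773081,  0.02232823,  1.55635383, -0.01151057,
        1.1093207 , -0.08307642]), 'qvel': array([ 3.89348584e-04, -1.64888309e-03,  8.12660687e-04, -3.61147331e-03,
       -1.03502710e-03, -3.99132343e-05,  2.83117703e-04]), 'tau': array([ 5.04705604e-03, -5.97755706e+01,  1.61326747e+00, -2.81954885e+01,
        1.26316704e-02,  4.99196729e-03, -1.41618834e-06]), 'tcp_pos': array([ 0.24376852, -0.62889594,  0.24911314]), 'orientation': array([-3.08642863e+00, -5.77324527e-01,  6.50738937e-04]), 'contact_force': array([-0.19409285, -0.20800728, -0.35772889]), 'moment': array([-0.09272972, -0.02596581, -0.06335503]), 'gripper_force': 0.0, 'grip_width': 0.08517818037143769}
```

View pics/top0.png

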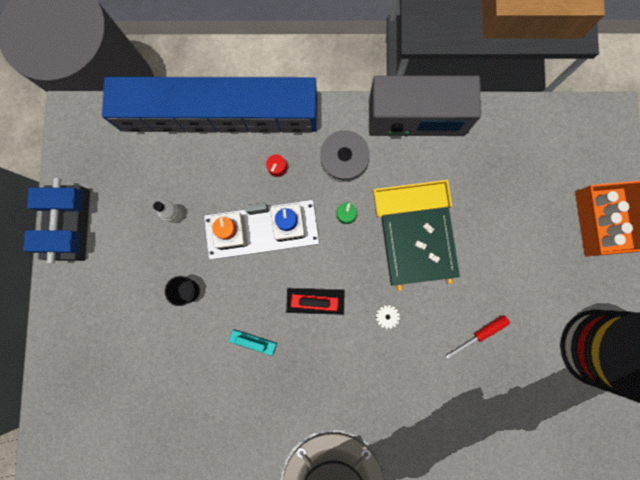

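View pics/side0.png

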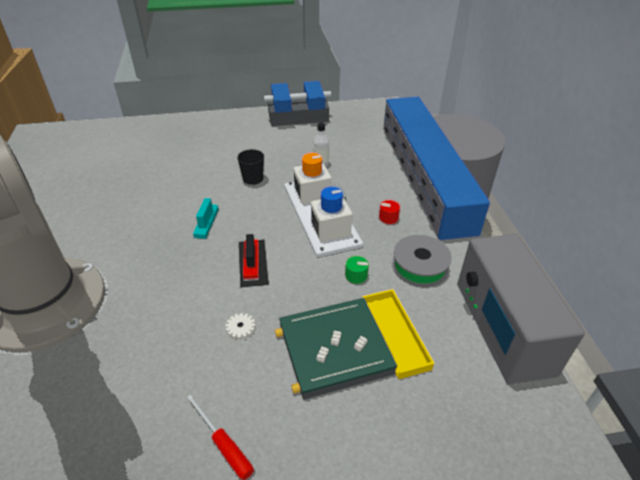

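```bash
cat > h.py <<'E'
from bench import r
import cv2,numpy as np
np.set_printoptions(precision=4,suppress=True)
def ray(c,p):
    p=np.atleast_2d(np.asarray(p,float))
    d=np.c_[(p[:,0]-c['cx'])/c['fx'],(p[:,1]-c['cy'])/c['fy'],np.ones(len(p))]@c['R']
    return -c['R'].T@c['t'],d
def plane(c,p,z):
    o,d=ray(c,p); return o+d*((z-o[2])/d[:,2])[:,None]
def proj(c,X):
    q=np.atleast_2d(X)@c['R'].T+c['t']
    return np.c_[q[:,0]/q[:,2]*c['fx']+c['cx'],q[:,1]/q[:,2]*c['fy']+c['cy']]
def hsv(f,lo,hi): return cv2.inRange(cv2.cvtColor(f,cv2.COLOR_BGR2HSV),lo,hi)
def blobs(m,amin=20,amax=1e9):
    cs,_=cv2.findContours(m,cv2.RETR_EXTERNAL,cv2.CHAIN_APPROX_NONE)
    return sorted([k for k in cs if amin<=cv2.contourArea(k)<=amax],key=cv2.contourArea,reverse=True)
def rect(c,k,z):
    P=plane(c,k[:,0,:],z)[:,:2]
    (x,y),(w,h),a=cv2.minAreaRect((P*1000).astype(np.float32))
    if w<h: w,h,a=h,w,a+90
    return np.array([x,y,w,h,(a+90)%180-90])  # mm, long-axis angle deg
def mask_roi(m,x0,y0,x1,y1):
    o=np.zeros_like(m);o[y0:y1,x0:x1]=m[y0:y1,x0:x1];return o
E
python3 - <<'E'
from h import *
f=cv2.imread('pics/top0.png');c=r.camera_model('top')
def show(n,m,z,a=20):
    for k in blobs(m,a)[:4]: print(n,rect(c,k,z),k[:,0].mean(0).round(0))
show('tray',mask_roi(hsv(f,(22,120,90),(35,255,255)),360,170,470,225),.022)
show('bed',mask_roi(hsv(f,(60,60,20),(95,255,110)),370,190,470,300),.03,800)
show('chip',mask_roi(hsv(f,(0,0,150),(180,70,255)),398,215,445,275),.041,10)
show('foot',mask_roi(hsv(f,(0,150,90),(180,255,255))&~hsv(f,(15,0,0),(165,255,255)),280,280,350,320),.019)
show('pad',mask_roi(cv2.inRange(cv2.cvtColor(f,cv2.COLOR_BGR2GRAY),0,60),280,280,350,320),.003)
show('blue',mask_roi(hsv(f,(100,130,60),(130,255,255)),265,195,310,245),.119)
show('orange',mask_roi(hsv(f,(5,150,120),(18,255,255)),205,205,245,250),.119)
show('dock',mask_roi(hsv(f,(0,0,170),(180,60,255)),200,190,325,265),.01,300)
s=cv2.imread('pics/side0.png');cs=r.camera_model('side')
big=np.hstack([cv2.resize(f[190:320,200:345],None,fx=2.7,fy=2.7,interpolation=3),cv2.resize(s[170:300,230:375],None,fx=2.7,fy=2.7,interpolation=3)])
cv2.imwrite('pics/crop1.png',big)
E
```

```text
tray [ 668.1147 -183.0265  182.5668   68.9098  -82.0019] [412. 198.]
bed [ 551.2443 -198.8788  165.3141  158.6815    7.9114] [420. 246.]
chip [ 523.3393 -228.2236   25.6271   13.358    59.0423] [434. 257.]
chip [ 593.1838 -217.3183   23.0476   13.4639   45.3611] [428. 228.]
chip [ 552.4227 -198.0181   23.8416   12.7231   63.5117] [420. 245.]
foot [415.2105  49.834  112.1855  32.5699  86.0945] [314. 302.]
pad [418.0577  48.8993 136.9218  57.5069  88.9624] [315. 301.]
blue [598.2281 112.0108  46.5438  44.6063 -89.4525] [285. 218.]
orange [577.9213 248.7975  46.9385  46.6049   2.2329] [223. 227.]
dock [589.9329 183.2782 271.5386 110.2527 -81.231 ] [261. 229.]
```

View pics/crop1.png

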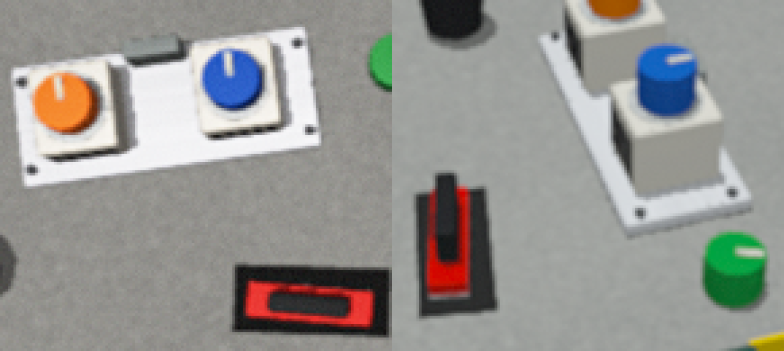

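Look-alikes: blue cap (285,218) on the dock versus the orange cap (223,227), red cap (277,165) and green cap (347,212). The scraper (red foot, black handle) is at (314,302), versus the turquoise block at (252,342). The crop confirms blue on the dock module and the red/black scraper on its black pad. Bed: centre (0.551, -0.199), yaw 8°. Moving now.

```bash
python3 -m crank '[[0.05,0.19,0,0.1,0],[0.05,0.19,0,0.1,0],[0.05,0.19,0,0.1,0],[0.05,0.19,0,0.1,0],[0.05,0.19,0,0.1,0],[0.05,0.19,0,0.1,0],[0.05,0.19,0,0.1,0],[0.05,0.19,0,0.1,0]]' 60
python3 -m crank '[[0.05,0.19,-0.02,0.1,0],[0.05,0.19,-0.02,0.1,0],[0.05,0.19,-0.02,0.1,0],[0.05,0.19,-0.02,0.1,0],[0.05,0.19,-0.02,0.1,0],[0.05,0.19,-0.02,0.08,0],[0.05,0.19,-0.02,0.06,0],[0.05,0.19,-0.02,0,0]]'
```

```text
clock: 0.77
tcp_pos: [0.3238, -0.3234, 0.2498]
orientation: [-2.755, -1.509, 0.001]
contact_force: [2.1, -0.1, -0.1]
grip_width: 0.0427
gripper_force: 0.0
clock: 1.43
tcp_pos: [0.4038, -0.0196, 0.2179]
orientation: [2.295, 2.145, -0.0]
contact_force: [0.7, -1.2, 0.0]
grip_width: 0.0431
gripper_force: 0.0
```

```bash
python3 - <<'E'
from h import *
c=r.camera_model('wrist');f=r.grab_frame('wrist');cv2.imwrite('pics/w1.png',f)
red=hsv(f,(0,150,80),(180,255,255))&~hsv(f,(12,0,0),(168,255,255))
for k in blobs(red,300)[:3]: print('foot',rect(c,k,.019),k[:,0].mean(0))
o=r.get_obs();print(o['tcp_pos'],proj(c,[[.4155,.0498,.019],[.4155,.0498,.054]]))
E
```

```text
foot [418.8826  53.6505 117.384   30.6012  85.7754] [335.7213 113.6721]
[ 0.4057 -0.0121  0.218 ] [[331.9577 123.8144]
 [332.912  124.2933]]
```

View pics/w1.png

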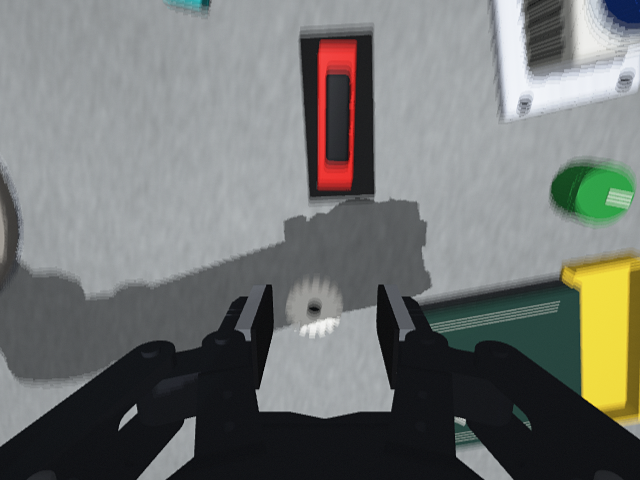

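```bash
python3 -m crank '[[0.03,0.18,-0.06,0,0],[0.03,0.18,-0.08,0,0],[0,0.02,-0.18,0,0],[0,0,-0.17,0,0],[0,0,-0.1,0,0],[0,0,0,0,0]]'
python3 - <<'E'
from h import *
c=r.camera_model('wrist');f=r.grab_frame('wrist');cv2.imwrite('pics/w2.png',f)
red=hsv(f,(0,150,80),(180,255,255))&~hsv(f,(12,0,0),(168,255,255))
for k in blobs(red,300)[:2]: print('foot',rect(c,k,.019),k[:,0].mean(0))
o=r.get_obs();print(o['tcp_pos'],o['contact_force'])
E
```

```text
clock: 1.98
tcp_pos: [0.4129, 0.0541, 0.0965]
orientation: [-2.293, -2.14, 0.01]
contact_force: [-1.2, -0.1, -0.0]
grip_width: 0.0424
gripper_force: 0.0
foot [417.7615  50.1013 109.4099  29.5897  85.7546] [333.7752 255.7793]
[0.4142 0.0544 0.0985] [ 0.2938  0.1715 -0.2448]
```

```bash
python3 -m crank '[[0.015,-0.01,-0.14,0,0],[0,0,-0.135,0,0],[0,0,0,0,0],[0,0,0,0,-1],[0,0,0,0,-1],[0,0,0,0,-1],[0,0,0,0,-1]]' 60
```

```text
clock: 2.62
tcp_pos: [0.4201, 0.0527, 0.0467]
orientation: [2.297, 2.14, 0.003]
contact_force: [-1.2, 0.2, 9.4]
grip_width: 0.0167
gripper_force: 64.4
```

```bash
python3 -m crank '[[0,0,0.1,0,-1],[0,0,0.15,0,-1],[0.01,-0.05,0.1,0.03,-1],[0.05,-0.19,0,0.04,-1],[0.05,-0.19,0,0.04,-1],[0.05,-0.19,0,0.04,-1],[0.05,-0.19,0,0.04,-1],[0.05,-0.19,0,0.04,-1]]'
python3 -m crank '[[0.04,-0.19,0,0.03,-1],[0.03,-0.13,0,0.01,-1],[0,-0.02,0,0,-1],[0,0,0,0,-1],[0,0,0,0,-1]]'
python3 - <<'E'
from h import *
for n in('top','side','wrist'):
    cv2.imwrite(f'pics/{n}3.png',r.grab_frame(n))
c=r.camera_model('top');f=cv2.imread('pics/top3.png');o=r.get_obs()
print(o['tcp_pos'],o['orientation'],o['contact_force'],o['grip_width'])
s=cv2.imread('pics/side3.png');w=cv2.imread('pics/wrist3.png')
cv2.imwrite('pics/c3.png',np.hstack([cv2.resize(s[230:410,220:460],(480,360)),cv2.resize(w,(320,360))]))
E
```

```text
clock: 3.28
tcp_pos: [0.4712, -0.1496, 0.1162]
orientation: [2.093, 2.341, 0.001]
contact_force: [0.5, 1.1, -2.1]
grip_width: 0.0169
gripper_force: 63.0
clock: 3.7
tcp_pos: [0.4847, -0.2148, 0.1154]
orientation: [-2.058, -2.373, -0.001]
contact_force: [-0.8, 0.6, -2.0]
grip_width: 0.0167
gripper_force: 62.9
[ 0.4849 -0.2136  0.1153] [-2.055  -2.376  -0.0006] [ 0.3963  0.2263 -1.5752] 0.016925834589352044
```

View pics/c3.png

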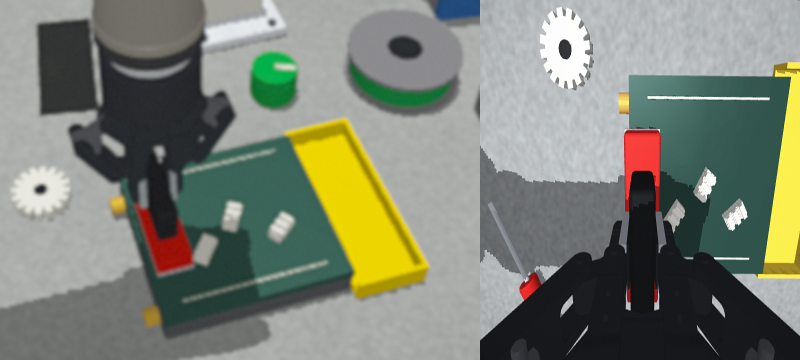

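```bash
python3 -m crank '[[0,0,-0.1,0,-1],[0,0,-0.07,0,-1],[0,0,-0.02,0,-1],[0,0,0,0,-1],[0,0,0,0,-1]]'
python3 -m crank '[[0,0,-0.01,0,-1],[0,0,0,0,-1]]'
```

```text
clock: 4.27
tcp_pos: [0.4852, -0.2146, 0.0774]
orientation: [-2.057, -2.375, -0.0]
contact_force: [-0.0, 0.4, -0.7]
grip_width: 0.0168
gripper_force: 62.9
clock: 4.43
tcp_pos: [0.4854, -0.2153, 0.0756]
orientation: [2.057, 2.373, 0.001]
contact_force: [0.0, 0.2, -1.6]
grip_width: 0.0171
gripper_force: 62.9
```

```bash
python3 -m crank '[[0,0,-0.006,0,-1],[0.02,0.003,0,0,-1],[0.05,0.007,0,0,-1],[0.07,0.01,0,0,-1],[0.07,0.01,0,0,-1],[0.07,0.01,0,0,-1],[0.07,0.01,0,0,-1],[0.07,0.01,0,0,-1]]'
python3 - <<'E'
from h import *
cv2.imwrite('pics/side4.png',r.grab_frame('side')); w=r.grab_frame('wrist')
s=cv2.imread('pics/side4.png')
cv2.imwrite('pics/c4.png',np.hstack([cv2.resize(s[230:410,220:460],(480,360)),cv2.resize(w,(320,360))]))
E
```

```text
clock: 5.1
tcp_pos: [0.5706, -0.203, 0.0739]
orientation: [2.058, 2.373, 0.001]
contact_force: [0.4, -0.6, -1.5]
grip_width: 0.017
gripper_force: 63.0
```

View pics/c4.png

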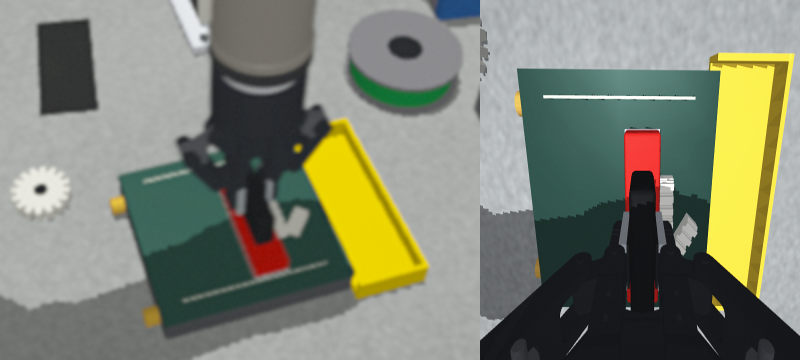

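The pieces ride on the front face of the foot (wrist crop about (665,190) and (685,232)). I'll continue over the edge.

```bash
python3 -m crank '[[0.07,0.01,0,0,-1],[0.07,0.01,0,0,-1],[0.07,0.01,0,0,-1],[0.07,0.01,0,0,-1],[0.05,0.007,0,0,-1],[0.03,0.004,0,0,-1],[0,0,0,0,-1],[0,0,0,0,-1]]'
python3 - <<'E'
from h import *
s=r.grab_frame('side'); w=r.grab_frame('wrist')
cv2.imwrite('pics/c5.png',np.hstack([cv2.resize(s[230:410,220:460],(480,360)),cv2.resize(w,(320,360))]))
E
```

```text
clock: 5.87
tcp_pos: [0.641, -0.1931, 0.0738]
orientation: [2.058, 2.374, 0.0]
contact_force: [-0.1, 0.6, -1.6]
grip_width: 0.0173
gripper_force: 63.2
```

View pics/c5.png

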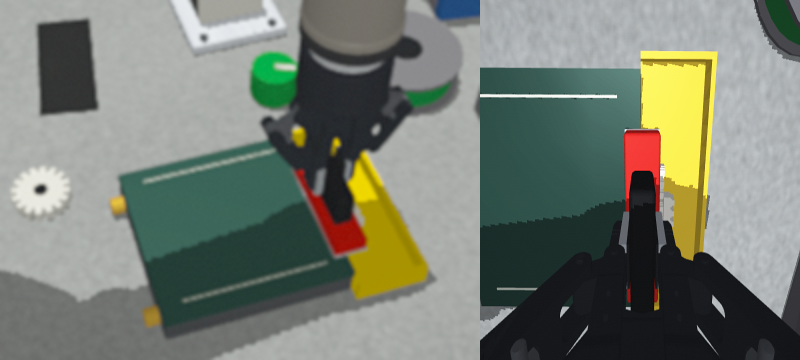

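```bash
python3 -m crank '[[0,0,0.08,0,-1],[-0.05,0,0.15,0,-1],[-0.16,0.06,0.02,0,-1],[-0.17,0.1,0,-0.04,-1],[-0.17,0.1,0,-0.05,-1],[-0.13,0.14,0,-0.05,-1],[-0.1,0.16,0,-0.05,-1],[-0.1,0.16,0,-0.05,-1]]'
python3 - <<'E'
from h import *
f=r.grab_frame('top');s=r.grab_frame('side');c=r.camera_model('top')
cv2.imwrite('pics/c6.png',np.hstack([cv2.resize(f[165:300,360:470],None,fx=3,fy=3),cv2.resize(s[280:400,270:440],None,fx=2.7,fy=2.7)[:405] if 0 else cv2.resize(s[280:400,270:440],(460,405))]))
w=hsv(f,(0,0,120),(180,70,255))
for k in blobs(mask_roi(w,365,175,460,275),6): print(rect(c,k,.012),k[:,0].mean(0))
print(r.get_obs()['tcp_pos'])
E
```

```text
clock: 6.63
tcp_pos: [0.4624, -0.0493, 0.1238]
orientation: [2.277, 2.164, -0.002]
contact_force: [0.9, 0.4, -1.9]
grip_width: 0.0167
gripper_force: 63.0
[ 611.5452 -182.3829  236.4985  228.8014   -1.1751] [416.5158 206.8518]
[513.6029 -96.0254  65.2342  39.7737 -71.8282] [375.3467 262.3867]
[ 660.2617 -190.5211   49.3619   23.52    -82.2791] [414.7451 202.7647]
[ 500.3951 -149.5256   53.3016   30.2239   30.2   ] [399.803  265.9697]
[ 589.1886 -131.7276   41.9519    4.0988    7.7999] [390.3143 230.2571]
[ 539.8824 -137.7436   25.0658    9.1441   18.1483] [392.7692 250.5385]
[ 584.4011 -266.1889   24.9313    3.5548    8.3668] [446.4091 233.    ]
[ 0.4606 -0.0448  0.1238]
```

View pics/c6.png

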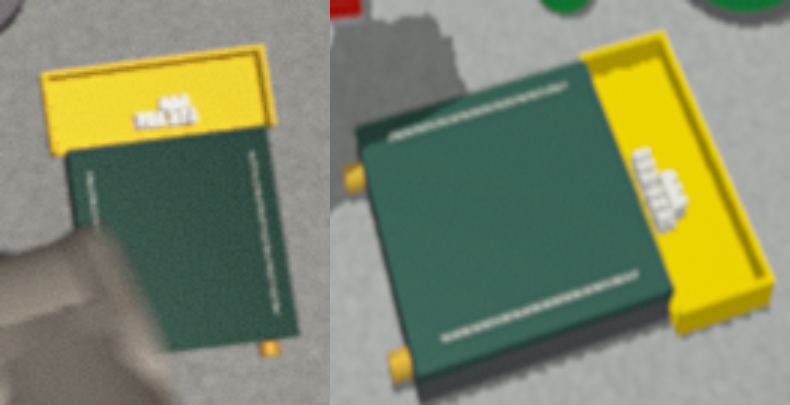

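All three pieces lie in the tray (top crop around (165,112)) and the bed is clear. Next the scraper goes back on its pad.

```bash
python3 -m crank '[[-0.07,0.17,0,0,-1],[-0.07,0.17,0,0,-1],[-0.06,0.13,-0.04,0,-1],[0,0.01,-0.14,0,-1],[0,0,-0.12,0,-1],[0,0,-0.05,0,-1],[0,0,0,0,-1],[0,0,0,0,-1]]'
```

```text
clock: 7.4
tcp_pos: [0.4248, 0.0463, 0.0539]
orientation: [-2.273, -2.168, 0.002]
contact_force: [-0.0, 0.0, -2.1]
grip_width: 0.0167
gripper_force: 62.9
```

```bash
python3 -m crank '[[-0.01,0.01,-0.02,0,-1],[0,0,-0.014,0,-1],[0,0,0,0,-1]]'
```

```text
clock: 7.65
tcp_pos: [0.4232, 0.0486, 0.0473]
orientation: [2.273, 2.168, 0.001]
contact_force: [-0.2, -0.1, -2.5]
grip_width: 0.0171
gripper_force: 62.9
```

```bash
python3 -m crank '[[0,0,-0.006,0,-1],[0,0,0,0,-1],[0,0,0,0,0],[0,0,0,0,0],[0,0,0,0,0],[0,0,0,0,0]]'
python3 -m crank '[[0,0,0.1,0,0.2],[0,0,0.19,0,1],[0,0,0.19,0,1],[0.05,0,0.18,0,1],[0.12,0,0.1,0,1]]'
python3 - <<'E'
from h import *
f=r.grab_frame('top');c=r.camera_model('top');cv2.imwrite('pics/top7.png',f)
foot=mask_roi(hsv(f,(0,150,90),(180,255,255))&~hsv(f,(15,0,0),(165,255,255)),280,280,350,320)
for k in blobs(foot): print('foot',rect(c,k,.019))
b=mask_roi(hsv(f,(100,130,60),(130,255,255)),265,195,310,245)
for k in blobs(b,60)[:1]:
    print('blue',rect(c,k,.119)); (x,y),rad=cv2.minEnclosingCircle(k); print(x,y,rad)
s=r.grab_frame('side');cs=r.camera_model('side');cv2.imwrite('pics/side7.png',s)
w=r.grab_frame('wrist');cw=r.camera_model('wrist');cv2.imwrite('pics/w7.png',w)
for k in blobs(hsv(s,(100,150,60),(130,255,255))[:230,:380].copy(),100)[:2]: print('side',cv2.boundingRect(k),rect(cs,k,.119))
print(r.get_obs()['tcp_pos'],proj(cw,[[.598,.112,.119]]))
E
```

```text
clock: 8.15
tcp_pos: [0.4232, 0.0488, 0.0459]
orientation: [2.272, 2.169, 0.001]
contact_force: [-0.4, 0.2, -0.1]
grip_width: 0.0425
gripper_force: 0.0
clock: 8.57
tcp_pos: [0.456, 0.0491, 0.2013]
orientation: [2.27, 2.169, 0.001]
contact_force: [0.8, 0.1, -1.6]
grip_width: 0.0855
gripper_force: 0.0
blue [598.2281 112.0108  46.5438  44.6063 -89.4525]
285.8461608886719 218.88461303710938 11.008766174316406
side (304, 81, 21, 29) [636.1412 561.5687 166.4348  50.3439  88.3722]
side (321, 187, 21, 26) [597.2178  87.578   84.8832  42.6554  80.4158]
[0.4594 0.0489 0.1996] [[582.8549 127.1368]]
```

```bash
python3 -m crank '[[0.15,0.07,0.02,0,1],[0.15,0.07,0,0,1],[0.15,0.07,0,0,1],[0.13,0.06,0,0,1],[0.06,0.03,0,0,1],[0.02,0.01,0,0,1],[0,0,0,0,1]]'
python3 - <<'E'
from h import *
w=r.grab_frame('wrist');cw=r.camera_model('wrist');cv2.imwrite('pics/w8.png',w)
o=r.get_obs();print(o['tcp_pos'],o['joints'],proj(cw,[[.599,.1125,.119]]))
for k in blobs(hsv(w,(100,130,60),(130,255,255)),500)[:2]: print(cv2.boundingRect(k),rect(cw,k,.119),plane(cw,[cv2.minEnclosingCircle(k)[0]],.119))
f=r.grab_frame('side');c=r.camera_model('side')
foot=mask_roi(hsv(f,(0,150,60),(180,255,255))&~hsv(f,(15,0,0),(165,255,255)),230,230,280,290)
for k in blobs(foot): print('foot',rect(c,k,.019))
cv2.imwrite('pics/c8.png',np.hstack([cv2.resize(w,(400,300)),cv2.resize(f[150:330,190:430],(400,300))]))
E
```

```text
clock: 9.3
tcp_pos: [0.5881, 0.1114, 0.2001]
orientation: [-2.27, -2.169, 0.003]
contact_force: [0.3, 0.2, -0.5]
grip_width: 0.0855
gripper_force: 0.0
[0.5875 0.1107 0.2004] [ 0.1694  0.4723 -0.6079  1.7607  0.3113  1.0093 -0.6015] [[343.6103 249.4462]]
(307, 197, 83, 91) [601.6364 115.8887  53.6729  46.5009 -87.9587] [[0.6015 0.1168 0.119 ]]
foot [423.0357  36.6698 116.5755  32.9518  87.2064]
```

View pics/c8.png

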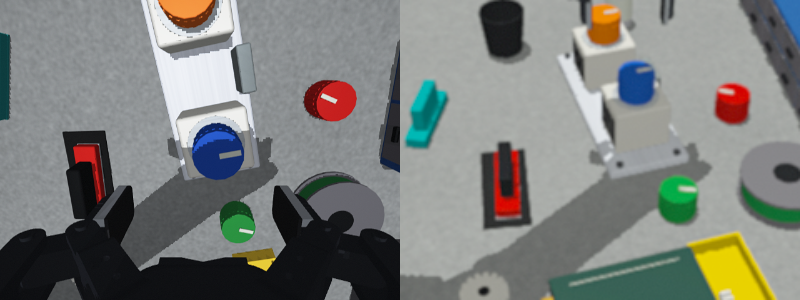

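```bash
python3 -m crank '[[0.065,0.012,-0.1,0,1],[0,0,-0.15,0,1],[0,0,-0.14,0,1],[0,0,-0.065,0,1],[0,0,0,0,1],[0,0,0,0,0.4],[0,0,0,0,0.3],[0,0,0,0,0.25]]' 40
python3 -m crank '[[0,0,0,0,0],[0,0,0,0,-0.2],[0,0,0,0,-1],[0,0,0,0,-1]]' 40; python3 -c "
from bench import r;o=r.get_obs();print(o['tcp_pos'],o['contact_force'],o['moment'],o['grip_width'],o['gripper_force'])"
```

```text
clock: 10.07
tcp_pos: [0.603, 0.1135, 0.1128]
orientation: [2.271, 2.168, 0.004]
contact_force: [0.4, 0.6, -0.5]
grip_width: 0.0536
gripper_force: 0.0
clock: 10.4
tcp_pos: [0.6029, 0.1135, 0.1129]
orientation: [2.271, 2.168, 0.003]
contact_force: [-1.2, -0.1, 7.3]
grip_width: 0.0469
gripper_force: 40.3
[0.6028914  0.11348605 0.11292289] [-1.22826007 -0.08167793  7.27300783] [-0.21611301  0.38612792  0.00803706] 0.04688237086390602 40.30933564209022
```

```bash
python3 - <<'E'
from h import *
cv2.imwrite('pics/s9a.png',r.grab_frame('side'))
E
for i in 1 2; do python3 -m crank '[[0,0,0,0.11,-1],[0,0,0,0.11,-1]]' 60 | grep -E 'orient|force'; python3 -c "
from bench import r;o=r.get_obs();print(o['moment'],o['tau'][6])"; done; python3 -m crank '[[0,0,0,0.11,-1],[0,0,0,0,-1]]' | grep -E 'orient|force'; python3 - <<'E'
from h import *
o=r.get_obs();print(o['moment'],o['tau'][6],o['tcp_pos'])
s=r.grab_frame('side');a=cv2.imread('pics/s9a.png')
cv2.imwrite('pics/c9.png',np.hstack([cv2.resize(x[180:225,305:355],(400,360),interpolation=3) for x in(a,s)]))
E
```

```text
orientation: [2.071, 2.36, 0.005]
contact_force: [-1.8, 0.9, 5.7]
gripper_force: 60.8
[ 0.2128244   0.23899331 -0.01080993] -1.3227902725338936
orientation: [1.859, 2.53, 0.005]
contact_force: [-0.5, 1.8, 5.8]
gripper_force: 60.8
[ 0.37125117  0.33620473 -0.0615457 ] -1.161700151860714
orientation: [1.748, 2.609, 0.005]
contact_force: [-2.0, 1.7, 6.0]
gripper_force: 60.9
[0.2712 0.3273 0.021 ] 0.9872332960367203 [0.603  0.1146 0.1131]
```

View pics/c9.png

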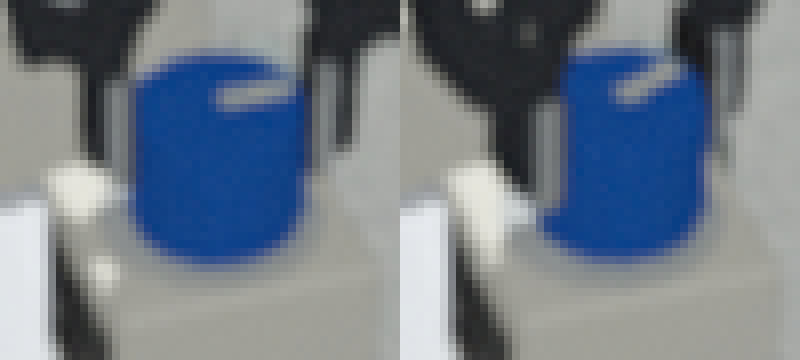

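The mark turned with the fingers by about 25° and there was no reaction moment, so anticlockwise looks free. I'll keep turning towards the end stop.

```bash
python3 -m crank '[[0,0,0,0.11,-1],[0,0,0,0.11,-1],[0,0,0,0.11,-1],[0,0,0,0.11,-1],[0,0,0,0.11,-1],[0,0,0,0.08,-1],[0,0,0,0,-1]]'; python3 - <<'E'
from h import *
o=r.get_obs();print(o['moment'],o['tau'][6],o['tcp_pos'],o['joints'])
cv2.imwrite('pics/s10.png',r.grab_frame('side'))
E
```

```text
clock: 11.58
tcp_pos: [0.6023, 0.1139, 0.113]
orientation: [1.058, 2.957, 0.001]
contact_force: [-4.3, -0.8, 9.2]
grip_width: 0.0462
gripper_force: 61.4
[-0.139   0.9723 -0.1096] 0.8333420008420944 [0.6023 0.1139 0.113 ] [ 0.2671  0.6578 -0.7708  1.7823  0.5593  0.9324  0.139 ]
```

```bash
python3 -m crank '[[0,0,0,0.04,-1],[0,0,0.02,0,-1],[0,0,0.03,0,-1]]'; python3 -m crank '[[0,0,0.04,0,-1],[0,0,0,0,-1]]'; python3 -c "
from bench import r;import cv2,numpy as np
s=r.grab_frame('side');cv2.imwrite('pics/s11.png',s);a=cv2.imread('pics/s10.png')
cv2.imwrite('pics/c11.png',np.hstack([cv2.resize(x[165:225,300:360],(400,400),interpolation=3) for x in(a,s)]))"
```

```text
clock: 11.88
tcp_pos: [0.6021, 0.1129, 0.1215]
orientation: [1.018, 2.972, -0.0]
contact_force: [0.1, 0.6, -0.7]
grip_width: 0.0466
gripper_force: 61.5
clock: 12.05
tcp_pos: [0.6032, 0.1137, 0.131]
orientation: [1.017, 2.97, 0.003]
contact_force: [1.1, -0.4, 0.3]
grip_width: 0.0465
gripper_force: 61.5
```

View pics/c11.png

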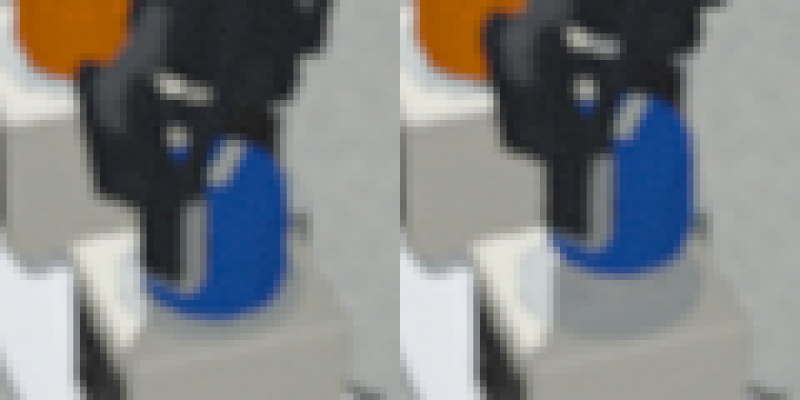

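The cap rises with the gripper (right crop, underside at about (625,270), about 18 mm up) with no resistance. I'll lift it to about 80 mm.

```bash
python3 -m crank '[[0,0,0.06,0,-1],[0,0,0.08,0,-1],[0,0,0.08,0,-1],[0,0,0.07,0,-1],[0,0,0.04,0,-1],[0,0,0,0,-1],[0,0,0,0,-1],[0,0,0,0,-1]]'; python3 -m crank '[[0,0,0,0,-1],[0,0,0,0,-1],[0,0,0,0,-1],[0,0,0,0,-1]]'
python3 - <<'E'
from h import *
s=r.grab_frame('side');t=r.grab_frame('top');c=r.camera_model('top')
print(blobs(hsv(s,(100,150,60),(130,255,255))[90:230,250:380].copy(),60) and [cv2.boundingRect(k) for k in blobs(hsv(s,(100,150,60),(130,255,255))[90:230,250:380].copy(),60)])
foot=mask_roi(hsv(t,(0,150,90),(180,255,255))&~hsv(t,(15,0,0),(165,255,255)),280,280,350,320)
for k in blobs(foot): print('foot',rect(c,k,.019))
cv2.imwrite('pics/c12.png',np.hstack([cv2.resize(s[90:390,180:480],(400,400)),cv2.resize(t[140:360,200:480],(400,400))]))
E
```

```text
clock: 12.77
tcp_pos: [0.6015, 0.1129, 0.194]
orientation: [-1.017, -2.972, 0.001]
contact_force: [-0.8, 0.1, -0.9]
grip_width: 0.0465
gripper_force: 61.6
clock: 13.1
tcp_pos: [0.6018, 0.1132, 0.1944]
orientation: [-1.016, -2.972, 0.0]
contact_force: [-0.1, 0.1, -1.3]
grip_width: 0.0465
gripper_force: 61.6
[(22, 0, 19, 22), (74, 65, 20, 27), (54, 0, 11, 20)]
foot [422.6718  75.6344  52.7659  31.9565  87.0226]
```

View pics/c12.png

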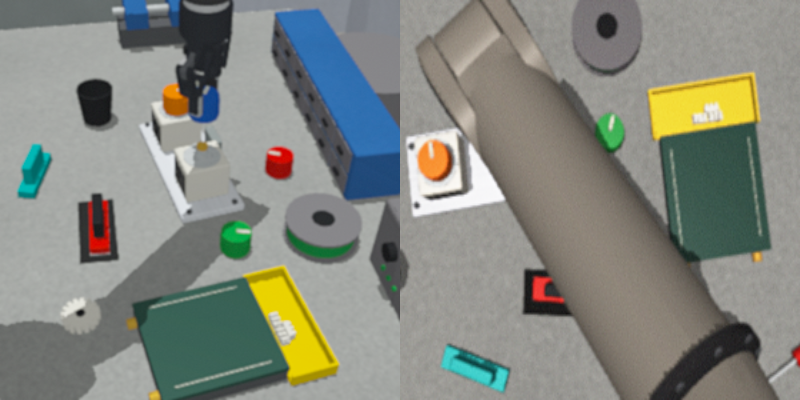

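The cap is held about 80 mm up with the neck bare below it. The scraper is on its pad, the chips are in the tray and the orange cap is untouched.

```bash
python3 -c "
from bench import r;print(r.hand_in())"
```

```text
the job is handed in; nothing more can be done
None
```

The job is handed in at about 13 s of robot time: all three pieces are in the tray, the scraper is back on its pad, and the blue cap, which opened anticlockwise, is held upright about 80 mm above its seat; no verdict was returned.

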